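Check that the vial crimper's hand lever stops short of its grip bar

TASK

Check the hand lever of the vial crimper: with the outside of the fingers, press the lever in towards the fixed grip bar until it comes up firmly against its stop, and keep it there for a good second. Then ease it back out under control, without letting it snap, and finish clear of it with the lever fully out. Only push on the lever's outer side: do not pinch or hook it, do not touch the grip bar, do not force the stop, and leave the green tube rack, the bottle and the vial where they stand.

Things in the scene. Friction and masses are not known exactly. Their poses are not given: they have to be found in the camera images.
- crimper: bench crimper for glass vials, fixed to the bench: grey base plate 110 x 120 x 12 mm, steel post at y = -52 mm, upright steel crimp head 42 mm across over an empty black vial nest; 132 mm tall at most. Origin: on the bench under the head's axis; z up. Grip bar and hand lever both reach from the head along its +y at 110 mm height, the lever on the -x side. Place and yaw vary
- bar_mid (a point): middle of the fixed grip bar's black sleeve, on its axis (the bar is not to be touched): round bar 18 mm thick, its axis level at 110 mm height along the crimper's +y, at crimper x = +12 mm, from y = 10 to 170 mm. A brass stop screw reaches from it towards the lever at y = 46 mm. Axes as the crimper's
- lever_pivot (a point): the lever's upright hinge axis, at the lever's mid-height (110 mm above the bench), 22 mm to the crimper's -x and 14 mm to its +y from the head's axis; axes as the crimper's
- lever_press (a point): place to press on the outer face of the hand lever (flat bare aluminium bar 12 mm thick, z 99 to 121 mm, reaching 160 mm from its hinge, end rounded 16 mm across): 115 mm along the lever from the hinge, mid-height. The face lies 6 mm to -x of the hinge axis. Axes move with the lever: +y along it to its free end, +x the direction to press (towards the bar), z up
- lever (a joint): lever angle (rad): 0 = fully out (splayed 0.37 rad from the bar), 0.32 = pressed in to its stop, about 25 mm still free between it and the bar. Growing values turn it clockwise seen from above. A spring pushes it out: at lever_press about 3 N to start, about 7.5 N just before the stop; beyond that it is hard, hardly giving. The dark strip on its inner face is not to be touched. Let go, it flies back
- tube_rack: loose green tube rack 75 x 220 x 45 mm, beyond the bar; bystander. Origin: centre of its underside
- bottle: loose small white reagent bottle, 40 mm across, 65 mm tall; bystander. Origin: centre of its underside
- vial: loose clear glass vial, 23 mm across, 46 mm tall, standing on the bar's side of the crimper; bystander. Origin: centre of its underside

How it is judged:
By the outcome, as a careful person would: the job done as asked, in the order asked, and still so for the second after the job is handed in, with the robot touching nothing.
It also fails if it takes over 50 s, if anything falls off the work surface, if the arm or the gripper's body presses on something with over 40 N, if the wrist force passes 120 N, or if a joint passes its speed limit or range.

ROBOT

A 6-joint arm with a two-finger parallel gripper is mounted at the origin on the work surface. World frame = base frame: x ahead of the robot, y to its left, z up, the work surface at z = 0. Lengths are in m, angles in degrees, forces in N, time in s.
With the tool pointing down it reaches from about 0.325 to 0.85 m from the base axis. Payload 15.5 kg.
Tool frame: the origin (TCP) lies on the centre line of the jaws, within the pads' length; the fingertips stand 14 mm ahead of it and the grasp point (between the pads) lies 5 mm behind it; z points along the fingers, x is the direction in which the jaws open and shut, and the axes are right-handed (so a half turn about z gives the same grasp; the last joint's range is limited). The gripper opens to 91 mm and grips with 3 to 60 N. Pads are 32 mm wide; open, the fingers measure 118 mm over their backs; the gripper's body (76 mm by 178 mm) begins 60 mm behind the grasp point.
Start: joints at [-82.363, 28.281, 77.091, -0, 74.628, -5.472], TCP at [0.142, -0.609, 0.228] pointing down, gripper open.
Joint ranges: [-166.48, 166.48], [-47.26, 123.95], [12.59, 153.08], [-70.14, 250.14], [6.76, 159.57], [-176.63, 176.63]. Speed limits (degrees/s): [108.29, 108.29, 147.25, 172.46, 172.46, 172.46].

INTERFACE

Orientations are given as [roll, pitch, yaw] about the fixed x, y, z axes, in that order (R = Rz(yaw) Ry(pitch) Rx(roll)).
In Python, from plant import manip gives the robot as it stands.
- The arm moves only by the tool send_rows, never from a script. Its argument "targets" is a list of rows, each an object with "delta_rot": the turn, a rotation vector about the tool's x, y, z in rad, a list of three; "translation": the shift along the tool's x, y, z in mm, a list of three; "gripper": the opening, from 0 (shut) to 1 (fully open). A call has 1 to 8 rows; each row shifts and turns the commanded pose from where the row before left it, along the tool's axes as they then stand; what a row does not reach is not made up. A row lasts 1/10 s, in which the tool goes at most 50 mm and 8.59 degrees, less where a joint would pass 70% of its speed; a pose out of reach is approached as far as the arm can. A call is refused whole if a number of a shift passes 50 or a number of a turn 0.15, either way. A call with a gripper value outside its range is refused whole. The fingers move at their own pace and stop on an object; "squeeze" is the grip in N (left out, the last holds). Time passes only in rows, so rows that do not move let the fingers close. It gives the time, the measured TCP pose, the force and the opening at its end, in the units of the state.
- manip.observe(): the state, without advancing time (a new reading comes with each control period).
- manip.get_image(name): name is "scene" or "top" or "wrist"; returns a dict with "pixels" (384x512x3 uint8, red, green, blue), "vertical_fov" (degrees; the focal length in pixels is half the picture's height over the tangent of half this angle, whatever the lens; pixels are square), "cx", "cy" (the principal point, pixels), "D" ([k1, k2, p1, p2, k3] as OpenCV has them; the pictures are not rectified), "R" (3x3) and "t" (3): a world point X has camera coordinates R X + t. Camera axes: x right, y down, z forward; pixel columns grow to the right and rows downward; lengths in m; the calibration is good to about 2 mm. A picture is of the moment at which its call begins. There is no depth.
- manip.close_job(): hands the job in, once; it reports no verdict.
The state is a dict: "time_s": time; "qpos": joint angles; "joint_velocities": joint speeds; "tau": joint torques, N m; "position": TCP position; "tcp_rot": TCP orientation; "ft_force": force on the tool from outside, world axes, zero at the start; "wrist_torque": the same for the moment, N m; "width": finger opening in m.
Only numpy, scipy, OpenCV 4.12 (cv2) and the standard library are available. Lean on these libraries where they do the work, as an engineer would, in place of code of your own. Each camera call takes 0.05 s, during which the arm holds its last target.

## Working session

There is one attempt and no reset: what is moved stays moved. The work goes in short steps, Python scripts to look and compute and a tool call to move; the robot and the scene stay as the last step left them, time stands still between calls to the robot, and variables do not carry over. Pictures are saved under pics/ and viewed, and the job is handed in when it is done.

Besides the shell and the picture viewer there is one more tool, called in YAML: its name, and indented under it one key for each argument. send_rows: Moves the arm, as the interface text tells. Its arguments: {"type":"object","properties":{"targets":{"type":"array"},"squeeze":{"type":"number"}},"required":["targets"]}

```bash
mkdir -p pics
cat > h.py <<'E'
import numpy as np,cv2,pickle
from plant import manip
def grab(n,f):
    im=manip.get_image(n); cv2.imwrite('pics/'+f+'.png',im['pixels'][:,:,::-1]); pickle.dump(im,open('pics/'+f+'.pkl','wb')); return im
def K(im):
    f=192/np.tan(np.radians(im['vertical_fov'])/2); return np.array([[f,0,im['cx']],[0,f,im['cy']],[0,0,1]])
def ray(im,uv):
    p=cv2.undistortPoints(np.array(uv,float).reshape(-1,1,2),K(im),np.array(im['D'])).reshape(-1,2)
    R=np.array(im['R']);t=np.array(im['t']); d=np.c_[p,np.ones(len(p))]@R; return -R.T@t,d
def onz(im,uv,z):
    c,d=ray(im,uv); return c+d*((z-c[2])/d[:,2])[:,None]
def proj(im,X):
    R=np.array(im['R']);return cv2.projectPoints(np.array(X,float).reshape(-1,1,3),cv2.Rodrigues(R)[0],np.array(im['t'],float),K(im),np.array(im['D']))[0].reshape(-1,2)
def load(f): return pickle.load(open('pics/'+f+'.pkl','rb'))
E
python3 - <<'E'
from h import *
for n in ['scene','top','wrist']:
    im=grab(n,n+'0'); R=np.array(im['R']);print(n,-R.T@np.array(im['t']),im['vertical_fov'])
print(manip.observe())
E
```

```text
scene [ 0.97376433 -0.64102898  0.53573351] 43.13885151452592
top [ 0.49944688 -0.05320259  0.88207443] 54.029553834591006
wrist [ 0.21932899 -0.59089918  0.38297302] 68.23849651966766
{'time_s': 0.15, 'qpos': array([-8.23616479e+01,  2.83070535e+01,  7.71171420e+01, -1.79416402e-03,
        7.46274590e+01, -5.47188042e+00]), 'joint_velocities': array([-0.09862926, -0.05794352, -0.08174977,  0.02387139, -0.03219112,
       -0.05415285]), 'tau': array([ 1.95857465e-03, -8.79196572e+01, -3.82050633e+01,  7.05861300e-02,
        5.01338847e-02, -4.66122594e-05]), 'position': array([ 0.14172298, -0.60845443,  0.22748231]), 'tcp_rot': array([-1.79996796e+02,  5.15840522e-02, -7.68892896e+01]), 'ft_force': array([-0.03522936,  0.45652258, -0.35159505]), 'wrist_torque': array([-0.02913875,  0.02386067, -0.07787158]), 'width': 0.09068697168365242}
```

View pics/scene0.png

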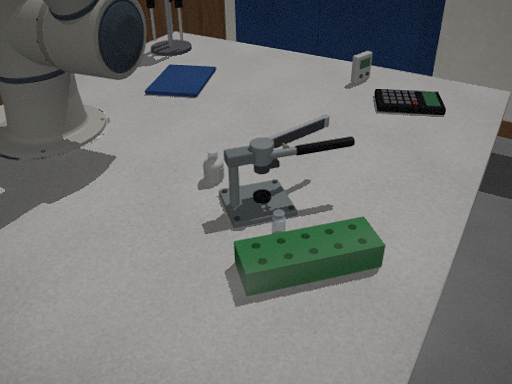

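View pics/top0.png

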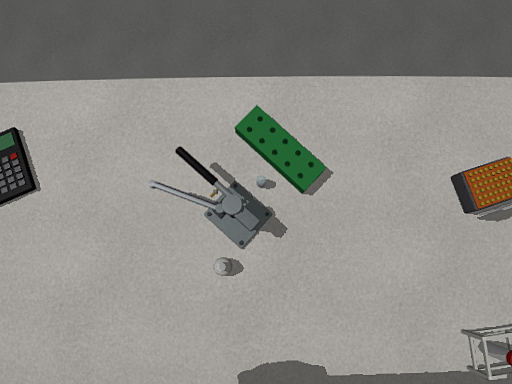

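The top view shows the crimper head near (232,203), the black sleeve from (179,150) to about (215,183), and the lever's tip at (152,184). The rack is at (280,150), the vial at (261,181) and the bottle at (223,266). I'll measure these next.

Run:
```python
from h import *
im=load('top0');p=im['pixels']
cv2.imwrite('pics/topc.png',cv2.resize(p[130:290,140:300,::-1],(800,800)[:2],interpolation=cv2.INTER_CUBIC)[:600] )
roi=np.zeros(p.shape[:2],bool);roi[140:192,165:225]=1
m=((p.max(2)<45)&roi).astype(np.uint8)
n,l,s,c=cv2.connectedComponentsWithStats(m);i=1+s[1:,4].argmax();print(s[i],c[i])
ys,xs=np.where(l==i);pts=np.c_[xs,ys].astype(float)
W=onz(im,pts,0.110);mu=W.mean(0);u,sv,vt=np.linalg.svd(W-mu,full_matrices=False)
d=vt[0];a=(W-mu)@d;print('sleeve mid',mu,'dir',d,'ang',np.degrees(np.arctan2(d[1],d[0])),a.min(),a.max(),np.ptp((W-mu)@vt[1]))
print('head', onz(im,[[232,203]],0.132), 'levertip',onz(im,[[152,184]],.121))
print('plate corners',onz(im,[[206,212],[242,247],[271,212]],.012))
print('bottle',onz(im,[[223,266]],.06),'vial',onz(im,[[261,181]],.04))
```

```text
[176 147  42  38 375] [196.21866667 165.35466667]
sleeve mid [0.69092455 0.06721026 0.11      ] dir [-6.71992933e-01 -7.40557559e-01 -1.04348933e-28] ang -132.22106727948957 -0.05528176924146137 0.054459684984115346 0.015817846142832048
head [[ 0.60681817 -0.01005942  0.132     ]] levertip [[0.64928487 0.15677535 0.121     ]]
plate corners [[ 0.60323532  0.0574364   0.012     ]
 [ 0.5219753  -0.02627532  0.012     ]
 [ 0.60223726 -0.0938547   0.012     ]]
bottle [[0.48033149 0.01323858 0.06      ]] vial [[ 0.67017155 -0.07081691  0.04      ]]
```

View pics/topc.png

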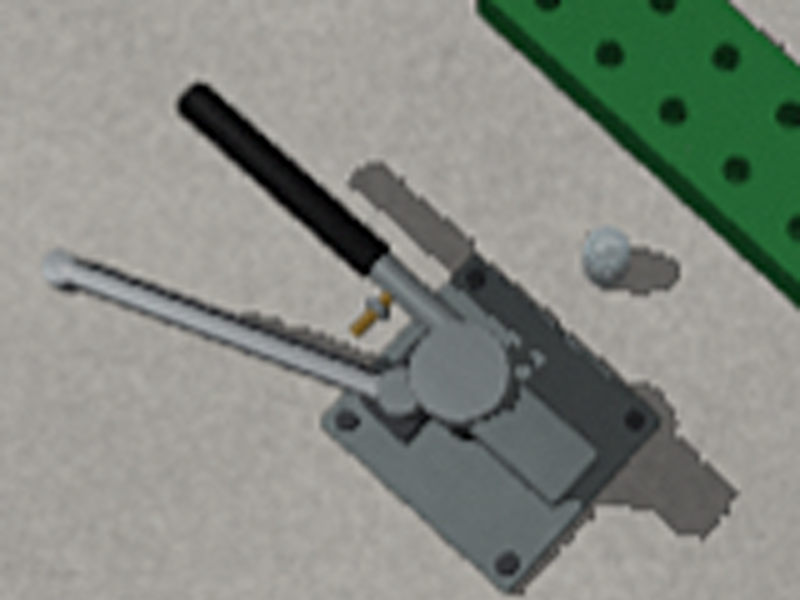

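```bash
cat > geo.py <<'E'
import numpy as np
def geo(O,yaw,q):
    x=np.array([np.cos(yaw),np.sin(yaw)]);y=np.array([-x[1],x[0]])
    P=O-.022*x+.014*y
    a=yaw+.37-q
    lx=np.array([np.cos(a),np.sin(a)]);ly=np.array([-lx[1],lx[0]])
    return dict(x=x,y=y,P=P,lx=lx,ly=ly,press=P+.115*ly-.006*lx,tip=P+.152*ly,a=np.degrees(a))
E
python3 - <<'E'
from h import *; from geo import geo
O=np.array([.6055,-.0100]);g=geo(O,np.radians(-42.22),0)
print(g)
P=g['P'];pts=[np.r_[P+s*g['ly']+o*g['lx'],z] for s,o,z in [(0,0,.121),(.115,-.006,.121),(.115,.006,.121),(.152,0,.121),(.04,-.006,.121)]]
pts+= [np.r_[O+.012*g['x']+.170*g['y'],.11],np.r_[O,.132],np.r_[O+.012*g['x']+.046*g['y'],.11]]
for n in ['top','scene']:
    im=load(n+'0');uv=proj(im,pts);print(n,uv.round(1).tolist())
    b=cv2.resize(im['pixels'][:,:,::-1],None,fx=5,fy=5,interpolation=cv2.INTER_CUBIC)
    for q in uv: cv2.drawMarker(b,tuple(int(v) for v in (q*5+2)),(0,0,255),0,12,1)
    c=(uv.mean(0)*5).astype(int);cv2.imwrite(f'pics/ov_{n}.png',b[c[1]-300:c[1]+300,c[0]-400:c[0]+400])
E
```

```text
{'x': array([ 0.74057008, -0.67197914]), 'y': array([0.67197914, 0.74057008]), 'P': array([0.59861517, 0.01515152]), 'lx': array([ 0.93345176, -0.35870296]), 'ly': array([0.35870296, 0.93345176]), 'press': array([0.6342653 , 0.12465069]), 'tip': array([0.65313802, 0.15703619]), 'a': np.float64(-21.02056158015954)}
top [[220.0, 207.8], [167.1, 191.0], [169.4, 185.7], [151.9, 182.2], [200.7, 203.7], [177.5, 148.3], [232.0, 203.6], [220.2, 186.3]]
scene [[265.2, 139.8], [310.0, 120.0], [314.4, 122.2], [326.0, 115.6], [280.1, 131.8], [353.0, 140.6], [261.4, 141.2], [288.7, 151.4]]
```

View pics/ov_top.png

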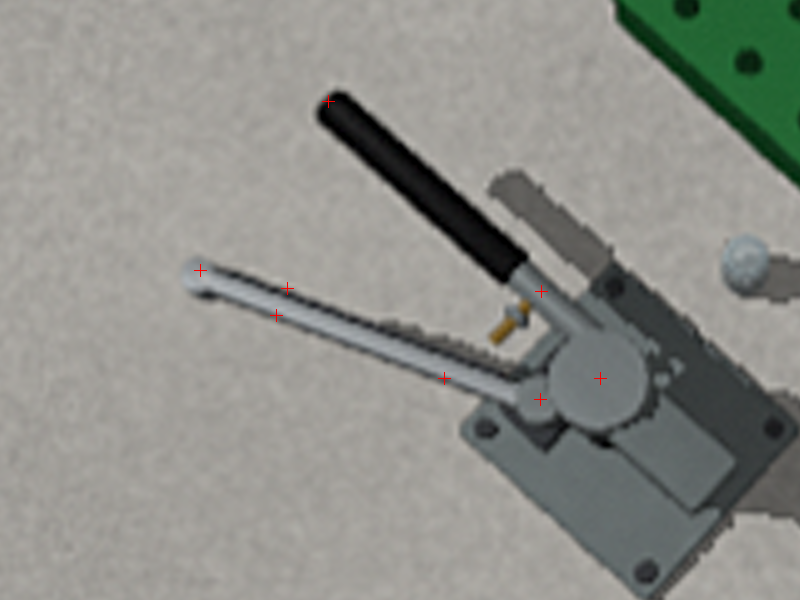

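View pics/ov_scene.png

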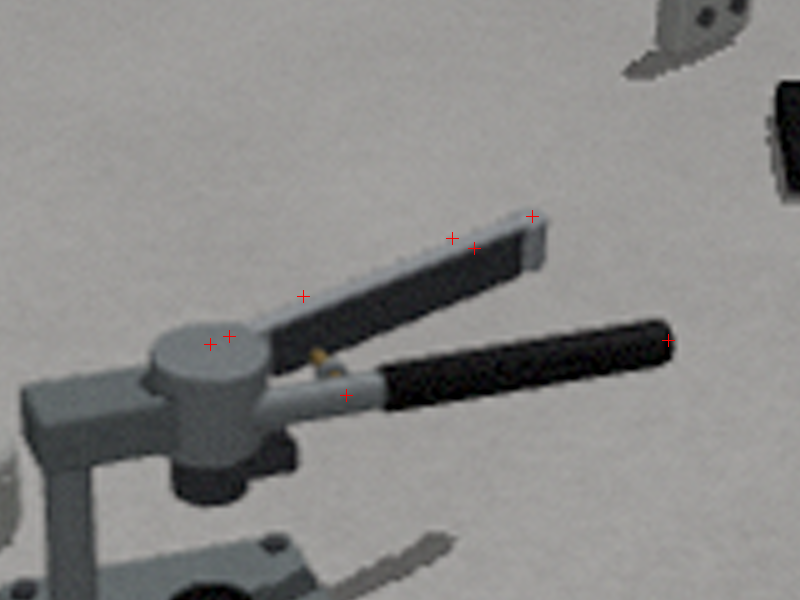

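send_rows:
  targets:
    - {"delta_rot": [0, 0, -0.122], "translation": [0, 0, 0], "gripper": 0}
    - {"delta_rot": [0, 0, -0.122], "translation": [0, 0, 0], "gripper": 0}
    - {"delta_rot": [0, 0, -0.122], "translation": [0, 0, 0], "gripper": 0}
    - {"delta_rot": [0, 0, -0.122], "translation": [0, 0, 0], "gripper": 0}
    - {"delta_rot": [0, 0, -0.122], "translation": [0, 0, 0], "gripper": 0}
    - {"delta_rot": [0, 0, -0.122], "translation": [0, 0, 0], "gripper": 0}
    - {"delta_rot": [0, 0, -0.122], "translation": [0, 0, 0], "gripper": 0}
    - {"delta_rot": [0, 0, -0.122], "translation": [0, 0, 0], "gripper": 0}
  squeeze: 10

```text
time_s: 0.95
position: [0.1417, -0.6085, 0.2276]
tcp_rot: [-180.0, 0.0, -20.7]
ft_force: [-0.0, -0.2, -0.5]
width: 0.0297
```

```bash
cat > mv.py <<'E'
from h import *
from scipy.spatial.transform import Rotation as Ro
def rel(target,yaw):
    s=manip.observe();R=Ro.from_euler('xyz',s['tcp_rot'],degrees=True)
    T=Ro.from_euler('xyz',[180,0,yaw],degrees=True)
    print('t',s['time_s'],'pos',s['position'].round(4),'rot',s['tcp_rot'].round(2),'F',s['ft_force'].round(2),'w',round(s['width'],4))
    print('tool mm',(R.inv().apply(np.array(target)-s['position'])*1000).round(1),'rotvec',(R.inv()*T).as_rotvec().round(4))
E
python3 -c "
from mv import *
rel([.5829,.1434,.228],-21)"
```

```text
t 0.95 pos [ 0.1417 -0.6085  0.2276] rot [-1.7997e+02  2.0000e-02 -2.0680e+01] F [-0.04 -0.19 -0.49] w 0.0297
tool mm [ 147.2 -859.3    0. ] rotvec [-0.0005  0.0003  0.0056]
```

send_rows:
  targets:
    - {"delta_rot": [0, 0, 0], "translation": [6, -20, 0], "gripper": 0}
    - {"delta_rot": [0, 0, 0], "translation": [6, -36, 0], "gripper": 0}
    - {"delta_rot": [0, 0, 0], "translation": [6, -36, 0], "gripper": 0}
    - {"delta_rot": [0, 0, 0], "translation": [6, -36, 0], "gripper": 0}
    - {"delta_rot": [0, 0, 0], "translation": [6, -36, 0], "gripper": 0}
    - {"delta_rot": [0, 0, 0], "translation": [6, -36, 0], "gripper": 0}
    - {"delta_rot": [0, 0, 0], "translation": [6, -36, 0], "gripper": 0}
    - {"delta_rot": [0, 0, 0], "translation": [6, -36, 0], "gripper": 0}

```text
time_s: 1.75
position: [0.2844, -0.3705, 0.2279]
tcp_rot: [-180.0, 0.0, -21.0]
ft_force: [1.2, -0.4, 0.2]
width: 0.0003
```

send_rows:
  targets:
    - {"delta_rot": [0, 0, 0], "translation": [6, -36, 0], "gripper": 0}
    - {"delta_rot": [0, 0, 0], "translation": [6, -36, 0], "gripper": 0}
    - {"delta_rot": [0, 0, 0], "translation": [6, -36, 0], "gripper": 0}
    - {"delta_rot": [0, 0, 0], "translation": [6, -36, 0], "gripper": 0}
    - {"delta_rot": [0, 0, 0], "translation": [6, -36, 0], "gripper": 0}
    - {"delta_rot": [0, 0, 0], "translation": [6, -36, 0], "gripper": 0}
    - {"delta_rot": [0, 0, 0], "translation": [6, -36, 0], "gripper": 0}
    - {"delta_rot": [0, 0, 0], "translation": [6, -36, 0], "gripper": 0}

```text
time_s: 2.55
position: [0.4323, -0.1187, 0.2279]
tcp_rot: [180.0, 0.0, -21.0]
ft_force: [-0.1, -1.0, -0.5]
width: 0.0004
```

send_rows:
  targets:
    - {"delta_rot": [0, 0, 0], "translation": [6, -36, 0], "gripper": 0}
    - {"delta_rot": [0, 0, 0], "translation": [6, -36, 0], "gripper": 0}
    - {"delta_rot": [0, 0, 0], "translation": [6, -36, 0], "gripper": 0}
    - {"delta_rot": [0, 0, 0], "translation": [6, -36, 0], "gripper": 0}
    - {"delta_rot": [0, 0, 0], "translation": [6, -36, 0], "gripper": 0}
    - {"delta_rot": [0, 0, 0], "translation": [4, -36, 0], "gripper": 0}
    - {"delta_rot": [0, 0, 0], "translation": [0, -20, 0], "gripper": 0}
    - {"delta_rot": [0, 0, 0], "translation": [0, 0, 0], "gripper": 0}

```text
time_s: 3.35
position: [0.5486, 0.0902, 0.2276]
tcp_rot: [-180.0, 0.0, -20.8]
ft_force: [-0.2, -0.3, -0.2]
width: 0.0002
```

```bash
python3 -c "
from mv import *
rel([.5829,.1434,.105],-21)
grab('top','top1');grab('wrist','wrist1')"
```

```text
t 3.35 pos [0.5486 0.0902 0.2276] rot [-1.7998e+02  1.0000e-02 -2.0830e+01] F [-0.19 -0.29 -0.22] w 0.0002
tool mm [ 13.1 -61.8 122.6] rotvec [-0.0004  0.0002  0.0029]
```

View pics/wrist1.png

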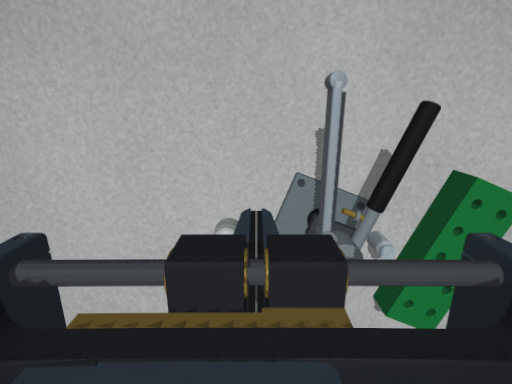

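View pics/top1.png

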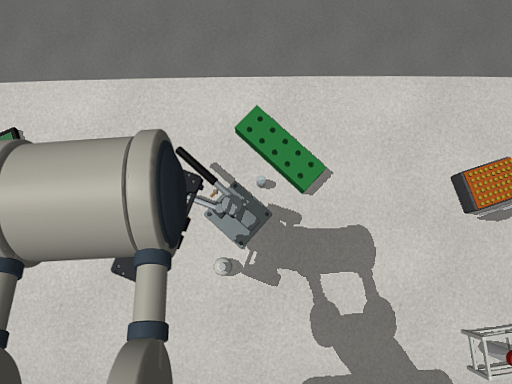

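The wrist view shows the lever running from about (328,235) to its tip at (337,79), nearly parallel to the tool's y axis. The sleeve tip is at (430,106). I'll use this view as a second measurement.

Run:
```python
from h import *; from geo import geo
im=load('wrist1')
g=geo(np.array([.6045,-.0103]),np.radians(-42.22),0)
print('tip',g['tip'],onz(im,[[337,79]],.121))
p=im['pixels'];b=cv2.resize(p[50:250,250:450,::-1],None,fx=3,fy=3,interpolation=cv2.INTER_CUBIC)
pts=[np.r_[g['P']+s*g['ly']-.006*g['lx'],.121] for s in (.03,.06,.09,.115,.14)]+[np.r_[g['tip'],.121]]
for q in proj(im,pts): cv2.drawMarker(b,tuple(int(v) for v in ((q-[250,50])*3+1)),(0,0,255),0,10,1)
cv2.imwrite('pics/wc.png',b)
```

```text
tip [0.65213802 0.15673619] [[0.65055665 0.1596546  0.121     ]]
```

View pics/wc.png

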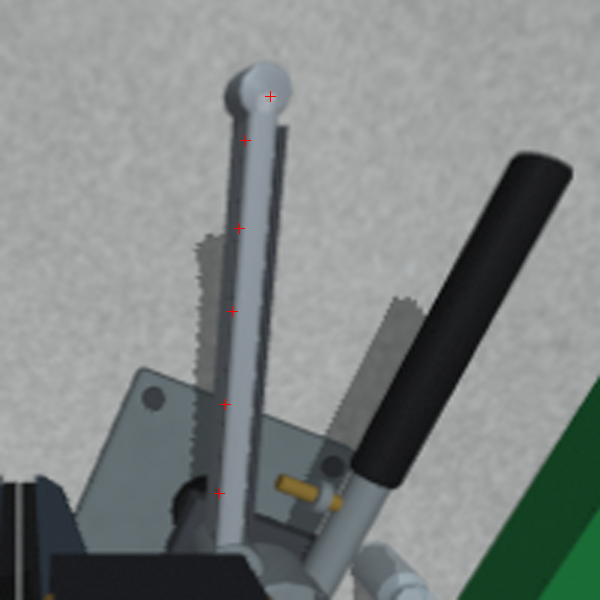

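send_rows:
  targets:
    - {"delta_rot": [0, 0, 0], "translation": [7, -31, 0], "gripper": 0}
    - {"delta_rot": [0, 0, 0], "translation": [6, -31, 0], "gripper": 0}
    - {"delta_rot": [0, 0, 0], "translation": [0, 0, 20], "gripper": 0}
    - {"delta_rot": [0, 0, 0], "translation": [0, 0, 30], "gripper": 0}
    - {"delta_rot": [0, 0, 0], "translation": [0, 0, 30], "gripper": 0}
    - {"delta_rot": [0, 0, 0], "translation": [0, 0, 25], "gripper": 0}
    - {"delta_rot": [0, 0, 0], "translation": [0, 0, 17], "gripper": 0}
    - {"delta_rot": [0, 0, 0], "translation": [0, 0, 0], "gripper": 0}

```text
time_s: 4.25
position: [0.5808, 0.1399, 0.1039]
tcp_rot: [179.9, 0.2, -21.0]
ft_force: [-0.7, 0.1, -0.0]
width: 0.0005
```

```bash
python3 -c "
from mv import *
rel([.5829,.1434,.105],-21)
grab('scene','scene2');grab('wrist','wrist2')"
```

```text
t 4.25 pos [0.5808 0.1399 0.1039] rot [179.88   0.2  -21.04] F [-0.68  0.13 -0.05] w 0.0005
tool mm [ 0.7 -4.1 -1.1] rotvec [ 0.0021  0.0036 -0.0007]
```

View pics/wrist2.png

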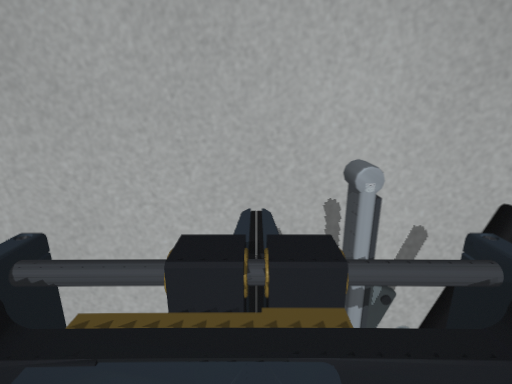

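View pics/scene2.png

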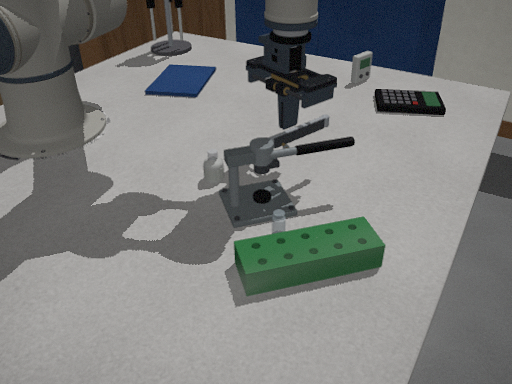

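send_rows:
  targets:
    - {"delta_rot": [0, 0, 0], "translation": [3, -4, -1], "gripper": 0}
    - {"delta_rot": [0, 0, 0], "translation": [8, 0, 0], "gripper": 0}
    - {"delta_rot": [0, 0, 0], "translation": [8, 0, 0], "gripper": 0}
    - {"delta_rot": [0, 0, 0], "translation": [6, 0, 0], "gripper": 0}
    - {"delta_rot": [0, 0, 0], "translation": [4, 0, 0], "gripper": 0}
    - {"delta_rot": [0, 0, 0], "translation": [2, 0, 0], "gripper": 0}
    - {"delta_rot": [0, 0, 0], "translation": [0, 0, 0], "gripper": 0}

```text
time_s: 5.05
position: [0.6129, 0.1338, 0.1068]
tcp_rot: [180.0, 0.0, -21.0]
ft_force: [0.1, 0.5, 0.4]
width: 0.0
```

```bash
cat > st.py <<'E'
from h import *; from geo import geo
def st(q=0,O=(.6045,-.0103)):
    g=geo(np.array(O),np.radians(-42.22),q);s=manip.observe();p=s['position'][:2]
    y=np.radians(s['tcp_rot'][2]);tx=np.array([np.cos(y),np.sin(y)]);ty=np.array([tx[1],-tx[0]])
    r=p-g['P'];print('t',round(s['time_s'],2),'pos',s['position'].round(4),'rot',s['tcp_rot'].round(2),'lever frame along',(r@g['ly']*1e3).round(1),'back-of-finger gap to face',(-(r@g['lx'])*1e3-6-13.5).round(1),'Fpress(on tool, back)',round(-s['ft_force'][:2]@tx,2),'Ft',round(s['ft_force'][:2]@ty,2),'Fz',round(s['ft_force'][2],2))
    # angle implied by contact
    rr=np.linalg.norm(r);print('implied q by tool yaw',round(np.radians(-21.02-s['tcp_rot'][2]),4),'by position',round(np.radians(-42.22)+.37-(np.arctan2(r[1],r[0])-np.pi/2-np.arcsin(.0195/rr)),4))
E
python3 -c "
from st import *
st()"
```

```text
t 5.05 pos [0.6129 0.1338 0.1068] rot [ 1.800e+02  1.000e-02 -2.098e+01] lever frame along 116.5 back-of-finger gap to face 8.9 Fpress(on tool, back) 0.1 Ft -0.52 Fz 0.42
implied q by tool yaw -0.0007 by position -0.0761
```

send_rows:
  targets:
    - {"delta_rot": [0, 0, 0], "translation": [2, 0, 1], "gripper": 0}
    - {"delta_rot": [0, 0, 0], "translation": [2, 0, 1], "gripper": 0}
    - {"delta_rot": [0, 0, 0], "translation": [2, 0, 0], "gripper": 0}
    - {"delta_rot": [0, 0, 0], "translation": [1, 0, 0], "gripper": 0}
    - {"delta_rot": [0, 0, 0], "translation": [0, 0, 0], "gripper": 0}

```text
time_s: 5.55
position: [0.6194, 0.1314, 0.1049]
tcp_rot: [-180.0, -0.0, -21.0]
ft_force: [0.3, -0.2, 0.8]
width: 0.0002
```

send_rows:
  targets:
    - {"delta_rot": [0, 0, 0], "translation": [1, 0, 0], "gripper": 0}
    - {"delta_rot": [0, 0, 0], "translation": [1, 0, 0], "gripper": 0}
    - {"delta_rot": [0, 0, 0], "translation": [0, 0, 0], "gripper": 0}

```text
time_s: 5.85
position: [0.6213, 0.1307, 0.105]
tcp_rot: [-180.0, -0.0, -21.0]
ft_force: [0.1, -0.4, -0.2]
width: 0.0009
```

```bash
python3 -c "
from st import *
st()"
```

```text
t 5.85 pos [0.6213 0.1307 0.105 ] rot [-1.7999e+02 -1.0000e-02 -2.0970e+01] lever frame along 116.6 back-of-finger gap to face -0.0 Fpress(on tool, back) -0.26 Ft 0.34 Fz -0.16
implied q by tool yaw -0.0008 by position 0.0003
```

send_rows:
  targets:
    - {"delta_rot": [0, 0, 0], "translation": [1, 0, 0], "gripper": 0}
    - {"delta_rot": [0, 0, 0], "translation": [1, 0, 0], "gripper": 0}
    - {"delta_rot": [0, 0, 0], "translation": [0, 0, 0], "gripper": 0}

```text
time_s: 6.15
position: [0.623, 0.13, 0.1049]
tcp_rot: [-180.0, 0.0, -21.0]
ft_force: [-0.9, 1.1, 0.7]
width: 0.0006
```

```bash
python3 -c "
from st import *
st();grab('wrist','wrist3')"
```

```text
t 6.15 pos [0.623  0.13   0.1049] rot [-1.800e+02  1.000e-02 -2.097e+01] lever frame along 116.6 back-of-finger gap to face -1.9 Fpress(on tool, back) 1.25 Ft -0.74 Fz 0.68
implied q by tool yaw -0.0008 by position 0.016
```

View pics/wrist3.png

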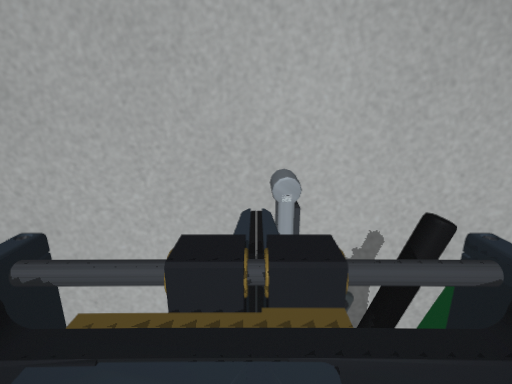

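The lever's outer face is at about column 276 and the finger's back at about column 278, so contact is close. I'll keep stepping in.

send_rows:
  targets:
    - {"delta_rot": [0, 0, 0], "translation": [1, 0, 0], "gripper": 0}
    - {"delta_rot": [0, 0, 0], "translation": [1, 0, 0], "gripper": 0}
    - {"delta_rot": [0, 0, 0], "translation": [0, 0, 0], "gripper": 0}

```text
time_s: 6.5
position: [0.6247, 0.1294, 0.1049]
tcp_rot: [180.0, 0.0, -21.0]
ft_force: [-2.9, 2.0, 0.5]
width: 0.0008
```

send_rows:
  targets:
    - {"delta_rot": [0, 0, 0], "translation": [0, 0, 0], "gripper": 0}

```text
time_s: 6.6
position: [0.6247, 0.1293, 0.1049]
tcp_rot: [180.0, 0.0, -21.0]
ft_force: [-2.9, 2.8, 1.3]
width: 0.0004
```

```bash
python3 -c "
from st import *
st()"
```

```text
t 6.6 pos [0.6247 0.1293 0.1049] rot [ 1.800e+02  2.000e-02 -2.097e+01] lever frame along 116.6 back-of-finger gap to face -3.7 Fpress(on tool, back) 3.69 Ft -1.55 Fz 1.29
implied q by tool yaw -0.0008 by position 0.0321
```

send_rows:
  targets:
    - {"delta_rot": [0, 0, 0.01], "translation": [1.2, -0.2, 0], "gripper": 0}
    - {"delta_rot": [0, 0, 0.015], "translation": [1.75, -0.3, 0], "gripper": 0}
    - {"delta_rot": [0, 0, 0.015], "translation": [1.75, -0.3, 0], "gripper": 0}
    - {"delta_rot": [0, 0, 0.015], "translation": [1.75, -0.3, 0], "gripper": 0}
    - {"delta_rot": [0, 0, 0.015], "translation": [1.75, -0.3, 0], "gripper": 0}
    - {"delta_rot": [0, 0, 0.015], "translation": [1.75, -0.3, 0], "gripper": 0}
    - {"delta_rot": [0, 0, 0.015], "translation": [1.75, -0.3, 0], "gripper": 0}
    - {"delta_rot": [0, 0, 0], "translation": [0, 0, 0], "gripper": 0}

```text
time_s: 7.4
position: [0.6363, 0.1261, 0.1048]
tcp_rot: [180.0, 0.0, -26.8]
ft_force: [-5.6, 0.2, 2.4]
width: 0.0006
```

```bash
python3 -c "
from st import *
st(.1)"
```

```text
t 7.4 pos [0.6363 0.1261 0.1048] rot [ 1.7996e+02  2.0000e-02 -2.6780e+01] lever frame along 116.8 back-of-finger gap to face -4.0 Fpress(on tool, back) 5.08 Ft 2.37 Fz 2.37
implied q by tool yaw 0.1006 by position 0.1345
```

send_rows:
  targets:
    - {"delta_rot": [0, 0, 0.015], "translation": [1.75, -0.3, 0], "gripper": 0}
    - {"delta_rot": [0, 0, 0.015], "translation": [1.75, -0.3, 0], "gripper": 0}
    - {"delta_rot": [0, 0, 0.015], "translation": [1.75, -0.3, 0], "gripper": 0}
    - {"delta_rot": [0, 0, 0.015], "translation": [1.75, -0.3, 0], "gripper": 0}
    - {"delta_rot": [0, 0, 0.015], "translation": [1.75, -0.3, 0], "gripper": 0}
    - {"delta_rot": [0, 0, 0.015], "translation": [1.75, -0.3, 0], "gripper": 0}
    - {"delta_rot": [0, 0, 0.015], "translation": [1.75, -0.3, 0], "gripper": 0}
    - {"delta_rot": [0, 0, 0.015], "translation": [1.75, -0.3, 0], "gripper": 0}

```text
time_s: 8.2
position: [0.6491, 0.1213, 0.1047]
tcp_rot: [179.9, 0.1, -33.7]
ft_force: [-8.9, -0.2, 2.9]
width: 0.0007
```

send_rows:
  targets:
    - {"delta_rot": [0, 0, 0.015], "translation": [1.75, -0.3, 0], "gripper": 0}
    - {"delta_rot": [0, 0, 0.01], "translation": [1.2, -0.2, 0], "gripper": 0}
    - {"delta_rot": [0, 0, 0.01], "translation": [1.2, -0.2, 0], "gripper": 0}
    - {"delta_rot": [0, 0, 0], "translation": [0, 0, 0], "gripper": 0}

```text
time_s: 8.6
position: [0.6528, 0.1195, 0.1046]
tcp_rot: [179.9, 0.1, -35.7]
ft_force: [-9.1, 0.4, 1.6]
width: 0.0005
```

```bash
python3 -c "
from st import *
st(.255);grab('top','top4')"
```

```text
t 8.6 pos [0.6528 0.1195 0.1046] rot [ 1.7992e+02  8.0000e-02 -3.5660e+01] lever frame along 117.3 back-of-finger gap to face -3.4 Fpress(on tool, back) 7.64 Ft 5.04 Fz 1.56
implied q by tool yaw 0.2555 by position 0.284
```

View pics/top4.png

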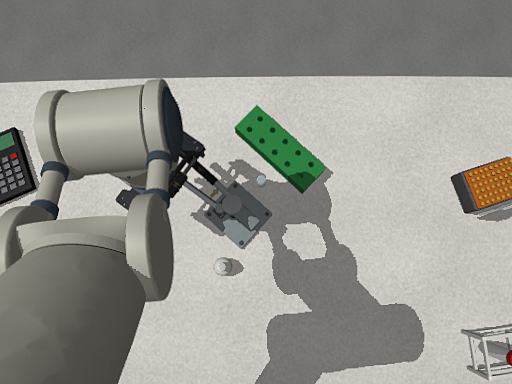

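send_rows:
  targets:
    - {"delta_rot": [0, 0, 0.01], "translation": [1, 0.1, 0], "gripper": 0}
    - {"delta_rot": [0, 0, 0.01], "translation": [1, 0.1, 0], "gripper": 0}
    - {"delta_rot": [0, 0, 0.01], "translation": [1, 0.1, 0], "gripper": 0}
    - {"delta_rot": [0, 0, 0.005], "translation": [0.6, 0.1, 0], "gripper": 0}
    - {"delta_rot": [0, 0, 0], "translation": [0, 0, 0], "gripper": 0}

```text
time_s: 9.15
position: [0.6559, 0.1177, 0.1047]
tcp_rot: [180.0, 0.1, -37.6]
ft_force: [-6.2, 4.5, 0.6]
width: 0.0003
```

```bash
python3 -c "
from st import *
st(.29)"
```

```text
t 9.15 pos [0.6559 0.1177 0.1047] rot [ 1.7999e+02  6.0000e-02 -3.7640e+01] lever frame along 117.1 back-of-finger gap to face -2.8 Fpress(on tool, back) 7.67 Ft 0.25 Fz 0.55
implied q by tool yaw 0.2901 by position 0.3144
```

send_rows:
  targets:
    - {"delta_rot": [0, 0, 0.005], "translation": [0.6, 0, 0], "gripper": 0}
    - {"delta_rot": [0, 0, 0.005], "translation": [0.6, 0, 0], "gripper": 0}
    - {"delta_rot": [0, 0, 0.005], "translation": [0.6, 0, 0], "gripper": 0}
    - {"delta_rot": [0, 0, 0], "translation": [0, 0, 0], "gripper": 0}

```text
time_s: 9.55
position: [0.6574, 0.1168, 0.1047]
tcp_rot: [-180.0, 0.1, -38.5]
ft_force: [-5.8, 6.0, 0.2]
width: 0.0008
```

```bash
python3 -c "
from st import *
st(.305)"
```

```text
t 9.55 pos [0.6574 0.1168 0.1047] rot [-1.7999e+02  6.0000e-02 -3.8500e+01] lever frame along 117.0 back-of-finger gap to face -2.9 Fpress(on tool, back) 8.29 Ft -1.11 Fz 0.19
implied q by tool yaw 0.305 by position 0.3295
```

send_rows:
  targets:
    - {"delta_rot": [0, 0, 0.005], "translation": [0.6, 0, 0], "gripper": 0}
    - {"delta_rot": [0, 0, 0], "translation": [0, 0, 0], "gripper": 0}

```text
time_s: 9.75
position: [0.6577, 0.1166, 0.1047]
tcp_rot: [-180.0, 0.1, -38.8]
ft_force: [-5.6, 8.1, -0.2]
width: 0.0004
```

```bash
python3 -c "
from st import *
st(.31)"
```

```text
t 9.75 pos [0.6577 0.1166 0.1047] rot [-1.7999e+02  8.0000e-02 -3.8780e+01] lever frame along 117.0 back-of-finger gap to face -2.6 Fpress(on tool, back) 9.45 Ft -2.78 Fz -0.19
implied q by tool yaw 0.31 by position 0.3325
```

send_rows:
  targets:
    - {"delta_rot": [0, 0, 0.005], "translation": [0.5, -0.15, 0], "gripper": 0}
    - {"delta_rot": [0, 0, 0], "translation": [0, 0, 0], "gripper": 0}

```text
time_s: 9.95
position: [0.6579, 0.1166, 0.1046]
tcp_rot: [180.0, 0.1, -39.1]
ft_force: [-7.8, 8.2, 1.6]
width: 0.0002
```

```bash
python3 -c "
from st import *
st(.315)"
```

```text
t 9.95 pos [0.6579 0.1166 0.1046] rot [ 1.7999e+02  1.1000e-01 -3.9060e+01] lever frame along 117.0 back-of-finger gap to face -2.2 Fpress(on tool, back) 11.23 Ft -1.43 Fz 1.6
implied q by tool yaw 0.3149 by position 0.3338
```

send_rows:
  targets:
    - {"delta_rot": [0, 0, 0], "translation": [0.4, -0.1, 0], "gripper": 0}
    - {"delta_rot": [0, 0, 0], "translation": [0, 0, 0], "gripper": 0}

```text
time_s: 10.15
position: [0.658, 0.1165, 0.1046]
tcp_rot: [180.0, 0.1, -39.1]
ft_force: [-8.8, 10.0, 2.5]
width: 0.0009
```

```bash
python3 -c "
from st import *
st(.318)"
```

```text
t 10.15 pos [0.658  0.1165 0.1046] rot [ 1.7998e+02  1.4000e-01 -3.9050e+01] lever frame along 116.9 back-of-finger gap to face -2.0 Fpress(on tool, back) 13.17 Ft -2.21 Fz 2.51
implied q by tool yaw 0.3147 by position 0.3347
```

send_rows:
  targets:
    - {"delta_rot": [0, 0, 0], "translation": [0.3, -0.1, 0], "gripper": 0}
    - {"delta_rot": [0, 0, 0], "translation": [0, 0, 0], "gripper": 0}
    - {"delta_rot": [0, 0, 0], "translation": [0, 0, 0], "gripper": 0}
    - {"delta_rot": [0, 0, 0], "translation": [0, 0, 0], "gripper": 0}
    - {"delta_rot": [0, 0, 0], "translation": [0, 0, 0], "gripper": 0}
    - {"delta_rot": [0, 0, 0], "translation": [0, 0, 0], "gripper": 0}
    - {"delta_rot": [0, 0, 0], "translation": [0, 0, 0], "gripper": 0}
    - {"delta_rot": [0, 0, 0], "translation": [0, 0, 0], "gripper": 0}

```text
time_s: 10.95
position: [0.658, 0.1165, 0.1046]
tcp_rot: [180.0, 0.2, -39.0]
ft_force: [-10.9, 10.4, 3.7]
width: 0.0003
```

```bash
python3 -c "
from st import *
st(.318);grab('scene','scene5');grab('wrist','wrist5')"
```

```text
t 10.95 pos [0.658  0.1165 0.1046] rot [ 1.7997e+02  1.6000e-01 -3.9040e+01] lever frame along 116.9 back-of-finger gap to face -2.0 Fpress(on tool, back) 15.01 Ft -1.21 Fz 3.74
implied q by tool yaw 0.3146 by position 0.3351
```

View pics/wrist5.png

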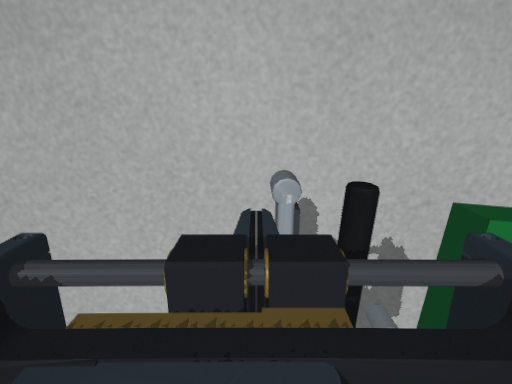

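View pics/scene5.png

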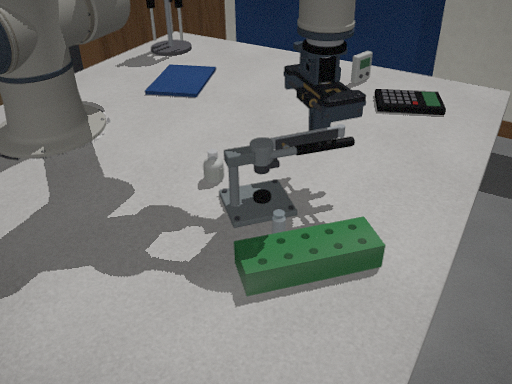

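The lever is now nearly parallel to the bar, and pushing further raises the force to 15 N without moving it, so it is at the stop. The wrist view has the lever tip at (286,187) and the sleeve end at (360,188). I'll hold a little longer, then ease out.

send_rows:
  targets:
    - {"delta_rot": [0, 0, 0], "translation": [0, 0, 0], "gripper": 0}
    - {"delta_rot": [0, 0, 0], "translation": [0, 0, 0], "gripper": 0}
    - {"delta_rot": [0, 0, 0], "translation": [0, 0, 0], "gripper": 0}
    - {"delta_rot": [0, 0, 0], "translation": [0, 0, 0], "gripper": 0}
    - {"delta_rot": [0, 0, 0], "translation": [0, 0, 0], "gripper": 0}
    - {"delta_rot": [0, 0, 0], "translation": [0, 0, 0], "gripper": 0}
    - {"delta_rot": [0, 0, 0], "translation": [0, 0, 0], "gripper": 0}
    - {"delta_rot": [0, 0, 0], "translation": [0, 0, 0], "gripper": 0}

```text
time_s: 11.85
position: [0.658, 0.1165, 0.1046]
tcp_rot: [180.0, 0.2, -39.0]
ft_force: [-11.4, 9.8, 2.7]
width: 0.0002
```

send_rows:
  targets:
    - {"delta_rot": [0, 0, 0], "translation": [-0.5, 0, 0], "gripper": 0}
    - {"delta_rot": [0, 0, 0], "translation": [-0.5, 0, 0], "gripper": 0}
    - {"delta_rot": [0, 0, -0.005], "translation": [-0.6, 0.1, 0], "gripper": 0}
    - {"delta_rot": [0, 0, -0.01], "translation": [-1.1, 0.1, 0], "gripper": 0}
    - {"delta_rot": [0, 0, -0.01], "translation": [-1.1, 0.1, 0], "gripper": 0}
    - {"delta_rot": [0, 0, -0.01], "translation": [-1.1, 0.1, 0], "gripper": 0}
    - {"delta_rot": [0, 0, -0.01], "translation": [-1.1, 0.1, 0], "gripper": 0}

```text
time_s: 12.55
position: [0.6537, 0.119, 0.1047]
tcp_rot: [180.0, 0.1, -36.5]
ft_force: [-6.3, 4.2, 1.0]
width: 0.0002
```

```bash
python3 -c "
from st import *
st(.27)"
```

```text
t 12.55 pos [0.6537 0.119  0.1047] rot [ 1.7997e+02  6.0000e-02 -3.6460e+01] lever frame along 117.1 back-of-finger gap to face -2.7 Fpress(on tool, back) 7.56 Ft 0.42 Fz 1.03
implied q by tool yaw 0.2694 by position 0.2929
```

send_rows:
  targets:
    - {"delta_rot": [0, 0, -0.012], "translation": [-1.4, 0.2, 0], "gripper": 0}
    - {"delta_rot": [0, 0, -0.012], "translation": [-1.4, 0.2, 0], "gripper": 0}
    - {"delta_rot": [0, 0, -0.012], "translation": [-1.4, 0.2, 0], "gripper": 0}
    - {"delta_rot": [0, 0, -0.012], "translation": [-1.4, 0.2, 0], "gripper": 0}
    - {"delta_rot": [0, 0, -0.012], "translation": [-1.4, 0.2, 0], "gripper": 0}
    - {"delta_rot": [0, 0, -0.012], "translation": [-1.4, 0.2, 0], "gripper": 0}
    - {"delta_rot": [0, 0, -0.012], "translation": [-1.4, 0.2, 0], "gripper": 0}
    - {"delta_rot": [0, 0, -0.012], "translation": [-1.4, 0.2, 0], "gripper": 0}

```text
time_s: 13.35
position: [0.6437, 0.1238, 0.1047]
tcp_rot: [180.0, 0.0, -31.0]
ft_force: [-5.4, 2.2, -0.2]
width: 0.0005
```

```bash
python3 -c "
from st import *
st(.173)"
```

```text
t 13.35 pos [0.6437 0.1238 0.1047] rot [ 1.7998e+02  5.0000e-02 -3.0950e+01] lever frame along 117.2 back-of-finger gap to face -3.0 Fpress(on tool, back) 5.8 Ft 0.9 Fz -0.16
implied q by tool yaw 0.1734 by position 0.199
```

send_rows:
  targets:
    - {"delta_rot": [0, 0, -0.012], "translation": [-1.4, 0.2, 0], "gripper": 0}
    - {"delta_rot": [0, 0, -0.012], "translation": [-1.4, 0.2, 0], "gripper": 0}
    - {"delta_rot": [0, 0, -0.012], "translation": [-1.4, 0.2, 0], "gripper": 0}
    - {"delta_rot": [0, 0, -0.012], "translation": [-1.4, 0.2, 0], "gripper": 0}
    - {"delta_rot": [0, 0, -0.012], "translation": [-1.4, 0.2, 0], "gripper": 0}
    - {"delta_rot": [0, 0, -0.012], "translation": [-1.4, 0.2, 0], "gripper": 0}
    - {"delta_rot": [0, 0, -0.012], "translation": [-1.4, 0.2, 0], "gripper": 0}

```text
time_s: 14.05
position: [0.6346, 0.1272, 0.1047]
tcp_rot: [180.0, 0.0, -26.1]
ft_force: [-4.3, 1.9, -1.3]
width: 0.0006
```

```bash
python3 -c "
from st import *
st(.09)"
```

```text
t 14.05 pos [0.6346 0.1272 0.1047] rot [ 1.7999e+02  3.0000e-02 -2.6130e+01] lever frame along 117.2 back-of-finger gap to face -3.2 Fpress(on tool, back) 4.7 Ft 0.19 Fz -1.26
implied q by tool yaw 0.0893 by position 0.117
```

send_rows:
  targets:
    - {"delta_rot": [0, 0, -0.012], "translation": [-1.4, 0.2, 0], "gripper": 0}
    - {"delta_rot": [0, 0, -0.012], "translation": [-1.4, 0.2, 0], "gripper": 0}
    - {"delta_rot": [0, 0, -0.012], "translation": [-1.4, 0.2, 0], "gripper": 0}
    - {"delta_rot": [0, 0, -0.012], "translation": [-1.4, 0.2, 0], "gripper": 0}
    - {"delta_rot": [0, 0, -0.01], "translation": [-1.1, 0.1, 0], "gripper": 0}
    - {"delta_rot": [0, 0, -0.01], "translation": [-1.1, 0.1, 0], "gripper": 0}
    - {"delta_rot": [0, 0, -0.01], "translation": [-1.1, 0.1, 0], "gripper": 0}

```text
time_s: 14.75
position: [0.6262, 0.1297, 0.105]
tcp_rot: [180.0, -0.0, -21.6]
ft_force: [-3.6, -0.3, -2.2]
width: 0.0006
```

```bash
python3 -c "
from st import *
st(.01)"
```

```text
t 14.75 pos [0.6262 0.1297 0.105 ] rot [ 1.7999e+02 -1.0000e-02 -2.1610e+01] lever frame along 117.3 back-of-finger gap to face -3.8 Fpress(on tool, back) 3.24 Ft 1.63 Fz -2.25
implied q by tool yaw 0.0104 by position 0.0423
```

send_rows:
  targets:
    - {"delta_rot": [0, 0, -0.005], "translation": [-0.6, 0.1, 0], "gripper": 0}
    - {"delta_rot": [0, 0, -0.005], "translation": [-0.6, 0.1, 0], "gripper": 0}
    - {"delta_rot": [0, 0, 0], "translation": [-0.6, 0, 0], "gripper": 0}
    - {"delta_rot": [0, 0, 0], "translation": [-0.6, 0, 0], "gripper": 0}
    - {"delta_rot": [0, 0, 0], "translation": [-0.6, 0, 0], "gripper": 0}
    - {"delta_rot": [0, 0, 0], "translation": [-0.6, 0, 0], "gripper": 0}
    - {"delta_rot": [0, 0, 0], "translation": [-0.6, 0, 0], "gripper": 0}

```text
time_s: 15.45
position: [0.6229, 0.1313, 0.1053]
tcp_rot: [-180.0, -0.1, -21.1]
ft_force: [0.5, 0.2, -0.6]
width: 0.0004
```

```bash
python3 -c "
from st import *
st(.0)"
```

```text
t 15.45 pos [0.6229 0.1313 0.1053] rot [-1.7996e+02 -8.0000e-02 -2.1080e+01] lever frame along 117.8 back-of-finger gap to face -1.4 Fpress(on tool, back) -0.34 Ft -0.39 Fz -0.59
implied q by tool yaw 0.0011 by position 0.0118
```

The force is back to zero, so the lever is at its outer rest. I'll back away slowly at first, then faster, then go up.

send_rows:
  targets:
    - {"delta_rot": [0, 0, 0], "translation": [-1, 0, 0], "gripper": 0}
    - {"delta_rot": [0, 0, 0], "translation": [-2, 0, 0], "gripper": 0}
    - {"delta_rot": [0, 0, 0], "translation": [-4, 0, 0], "gripper": 0}
    - {"delta_rot": [0, 0, 0], "translation": [-10, 0, 0], "gripper": 0}
    - {"delta_rot": [0, 0, 0], "translation": [-15, 0, 0], "gripper": 0}
    - {"delta_rot": [0, 0, 0], "translation": [-10, 0, 0], "gripper": 0}
    - {"delta_rot": [0, 0, 0], "translation": [0, 0, 0], "gripper": 0}

```text
time_s: 16.15
position: [0.5815, 0.1468, 0.105]
tcp_rot: [180.0, 0.1, -21.0]
ft_force: [-0.2, 0.3, -0.7]
width: 0.0005
```

send_rows:
  targets:
    - {"delta_rot": [0, 0, 0], "translation": [0, 0, -20], "gripper": 0}
    - {"delta_rot": [0, 0, 0], "translation": [0, 0, -35], "gripper": 0}
    - {"delta_rot": [0, 0, 0], "translation": [0, 0, -35], "gripper": 0}
    - {"delta_rot": [0, 0, 0], "translation": [-25, 0, -25], "gripper": 0}
    - {"delta_rot": [0, 0, 0], "translation": [-30, 0, 0], "gripper": 0}
    - {"delta_rot": [0, 0, 0], "translation": [-20, 0, 0], "gripper": 0}
    - {"delta_rot": [0, 0, 0], "translation": [0, 0, 0], "gripper": 0}
    - {"delta_rot": [0, 0, 0], "translation": [0, 0, 0], "gripper": 0}

```text
time_s: 16.95
position: [0.5135, 0.1734, 0.2202]
tcp_rot: [-180.0, -0.0, -21.1]
ft_force: [-0.2, -0.3, 0.5]
width: 0.0006
```

Run:
```python
from st import *
st(0)
a=load('scene0')['pixels'];im=grab('scene','scene6');w=grab('wrist','wrist6');t=grab('top','top6')
print('wrist tip px pred',proj(w,[[.6515,.158,.121]]))
def blob(p,f):
    m=f(p.astype(int)).astype(np.uint8);n,l,s,c=cv2.connectedComponentsWithStats(m);i=1+s[1:,4].argmax();return c[i].round(2),s[i,4]
g=lambda p:(p[...,1]>p[...,0]*1.5)&(p[...,1]>p[...,2]*1.4)&(p[...,1]>50)
print('rack',blob(a,g),blob(im['pixels'],g))
cv2.imwrite('pics/cmp.png',np.hstack([cv2.resize(x[100:300,190:390,::-1],(400,400)) for x in (a,im['pixels'])]))
```

```text
t 16.95 pos [0.5135 0.1734 0.2202] rot [-1.7998e+02 -5.0000e-02 -2.1060e+01] lever frame along 117.8 back-of-finger gap to face 115.8 Fpress(on tool, back) 0.04 Ft 0.33 Fz 0.49
implied q by tool yaw 0.0006 by position -0.7457
wrist tip px pred [[403.22392084 158.10640335]]
rack (array([312.93, 251.31]), np.int32(6438)) (array([312.93, 251.3 ]), np.int32(6435))
```

View pics/cmp.png

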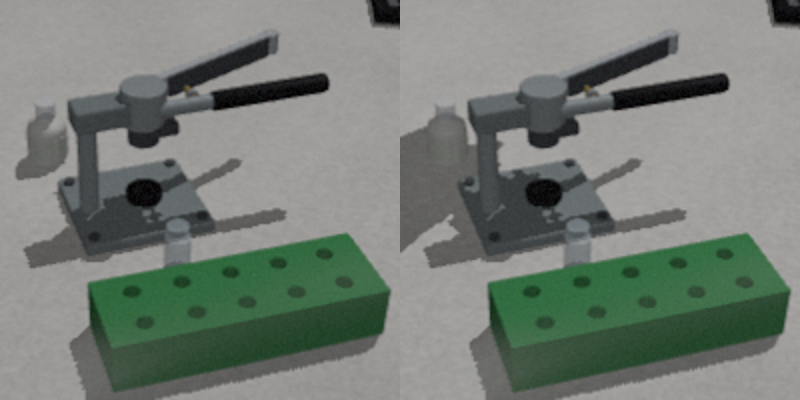

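View pics/wrist6.png

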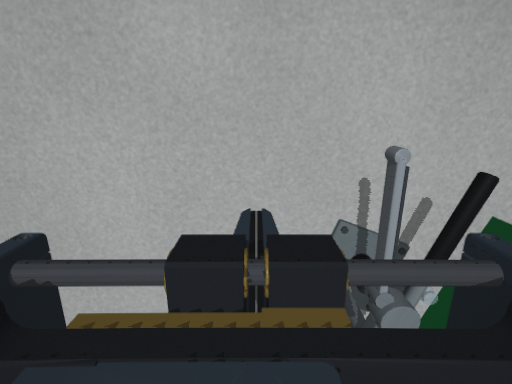

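The lever tip is at (401,156) in the wrist view, against a predicted (403,158) for fully out. The before and after scene crops match for the lever, rack, bottle and vial. The arm is well clear, so I'm handing in.

```bash
python3 -c "
from plant import manip
print(manip.close_job())"
```

```text
the job is handed in; nothing more can be done
None
```

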